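# Comb the loose axles into a row

### The arm

A 7-joint arm with a two-finger parallel gripper is mounted at the origin on the work surface. World frame = base frame: x ahead of the robot, y to its left, z up, the work surface at z = 0. Lengths are in m, angles in rad, forces in N, time in s.
With the tool pointing down it reaches from about 0.425 to 0.95 m from the base axis. Payload 4.7 kg.
Tool frame: the origin (TCP) lies on the centre line of the jaws, within the pads' length; the fingertips stand robot.nose_length ahead of it and the grasp point (between the pads) lies 8 mm behind it (robot.nose_length is the distance from the TCP to the fingertips, in m); z points along the fingers, y is the line along which they close (so a half turn about z gives the same grasp; the last joint's range is limited). The gripper opens to 85 mm and grips with 20 to 120 N. Pads are 22 mm wide; open, the fingers measure 114 mm over their backs; the gripper's body (76 mm by 85 mm) begins 54 mm behind the grasp point. The pads swing forward as they close: fully open they stand 13 mm farther back than shut.
Start: joints at [1.286, 0.469, -0.049, 1.532, 0.024, 1.141, -0.082], TCP at [0.171, -0.653, 0.242] pointing down, gripper open.
Joint ranges: [-2.59, 2.59], [-0.33, 1.99], [-1.39, 1.29], [0.1, 2.45], [-1.04, 4.18], [0.21, 1.99], [-2.66, 2.66]. Speed limits (rad/s): [2.57, 2.57, 3.14, 3.14, 3.14, 3.14, 3.14].

### API

Orientations are given as [roll, pitch, yaw] about the fixed x, y, z axes, in that order (R = Rz(yaw) Ry(pitch) Rx(roll)).
In Python, from plant import robot gives the robot as it stands. Calls block until the motion is done:
- robot.goto(position, orientation): joint-space move of the TCP to a pose.
- robot.move_straight(position, vel=0.15, attitude=None, contact_N=None): straight line of the TCP; attitude=None keeps the orientation; vel is the mean speed in m/s. With contact_N (N) it stops when the force on the tool has changed by that much, and returns True; else False.
- robot.move_joints(angles): joint-space move.
- robot.grip(opening, strength=None): opening from 0.0 (shut) to 1.0 (fully open); strength is the grip in N (None keeps the last); returns when the fingers have stopped.
- robot.sleep(seconds).
- robot.inverse_kinematics(position, orientation): joint angles nearest the present ones, or None.
- robot.sense(): the state.
- robot.grab_frame(name): name is "scene" or "top" or "wrist"; returns a dict with "image" (384x512x3 uint8, red, green, blue), "range_z" (384x512 float32, m along the optical axis (not along the pixel's ray), 0 where there is no reading), "fx", "fy", "cx", "cy" (pixels), "dist_coeffs" ([k1, k2, p1, p2, k3] as OpenCV has them; the pictures are not rectified), "R" (3x3) and "t" (3): a world point X has camera coordinates R X + t. Camera axes: x right, y down, z forward; pixel columns grow to the right and rows downward; lengths in m; the calibration is good to about 2 mm. A picture is of the moment at which its call begins.
A pose or a line that the arm cannot do raises robot.IKError and nothing moves.
- robot.close_job(): hands the job in; it is judged then, once.
The state is a dict: "t": time; "joint_pos": joint angles; "joint_velocities": joint speeds; "effort": joint torques, N m; "tcp_pos": TCP position; "tcp_rot": TCP orientation; "wrist_force": force on the tool from outside, world axes, zero at the start; "torque": the same for the moment, N m; "opening": opening from 0.0 (shut) to 1.0 (fully open); "gripper_force": force on a finger pad.
Only numpy, scipy, OpenCV 4.12 (cv2) and the standard library are available. Lean on these libraries where they do the work, as an engineer would, in place of code of your own. Each camera call takes 0.05 s, during which the arm holds its last target. There are 200 camera calls.

### The job

Pick up the comb rake and, touching the axles with nothing but the rake, comb the four brass axles that lie askew in the tray up to its stop bar, so that they lie flat, parallel and side by side across the tray with the first one against the stop. Square up the row by holding it against the stop with a steady push of about 10 newtons for a second or two, never pushing them with more than 18 and not bearing down hard on the tray. Then stand the rake upright on the bare table, let go, and leave the other things where they are.

Things in the scene. Friction and masses are not known exactly. Their poses are not given: they have to be found in the camera images.
- tray: Fixed grey tray with steel walls, 152 mm (its x) by 336 mm (its y). Origin: on its underside, midway in x, 156 mm from its -y end. Floor top is at z = 6 mm, wall tops at 20 mm; inside it runs x -70..70, y -150..174 mm. Axles are combed in its +y direction, towards the stop bar, and end with their length along its x.
- stop_zone (a point): Point fixed to the tray floor at tray x 0, y 142 mm, NOT on the stop. The stop is a dark steel bar across the tray (139 mm long, 10 thick, 14 high), clamped: it does not shift under 60 N. Its flat face (towards tray -y) stands anywhere from 18 mm short of to 18 mm beyond this point along tray y; that setting differs each time and is not measured.
- axle_a: Brass axle: 8 mm square shank, thinner round ends, 76 mm long in all, 25 to 45 g; all four look alike. Origin: on its axis at mid-length; own x along the rod. Starts on the tray floor, up to 0.5 rad askew from tray x, centre near tray y = 92 mm and within 12 mm of x = 0: nearest the stop. It cannot enter the gaps between rake teeth.
- axle_b: Brass axle: 8 mm square shank, thinner round ends, 76 mm long in all, 25 to 45 g; all four look alike. Origin: on its axis at mid-length; own x along the rod. Starts on the tray floor, up to 0.5 rad askew from tray x, centre near tray y = 44 mm and within 12 mm of x = 0: second from the stop. It cannot enter the gaps between rake teeth.
- axle_c: Brass axle: 8 mm square shank, thinner round ends, 76 mm long in all, 25 to 45 g; all four look alike. Origin: on its axis at mid-length; own x along the rod. Starts on the tray floor, up to 0.5 rad askew from tray x, centre near tray y = -4 mm and within 12 mm of x = 0: third from the stop. It cannot enter the gaps between rake teeth.
- axle_d: Brass axle: 8 mm square shank, thinner round ends, 76 mm long in all, 25 to 45 g; all four look alike. Origin: on its axis at mid-length; own x along the rod. Starts on the tray floor, up to 0.5 rad askew from tray x, centre near tray y = -52 mm and within 12 mm of x = 0: the last; behind it the tray is free for the rake. It cannot enter the gaps between rake teeth.
- rake: Aluminium comb rake, birch grip, 0.17 kg, stands on its teeth on the table. Origin: centre of its underside (tooth tips). Head 120 mm (its x) by 24 mm (its y); two rows of teeth 16 mm long, outer faces at y -12 and 12 mm; bar z 16..26; grip block 50 (x) by 26 mm (y), z 26..82: pinch it across y near z = 58 mm. Either y face can comb.
- canister: Tall aluminium screw-top canister, 73 mm across, 178 mm high; origin under its centre. Leave alone.
- yoyo: Pink acrylic yo-yo lying flat, 56 mm across, 41 mm high; origin under its centre. Leave alone.
- bearing_tool: Blue steel bearing removal tool lying flat, 115 mm along its x (-55..60), 24 mm wide, 12 mm high; origin at its underside. Leave alone.
- hex_driver: Stubby black-handled hex driver lying flat, 75 mm along its x (-38..38), 24 mm wide and high; origin under its middle. Leave alone.

How it is judged:
On the way, in this order (a step that is already met when the one before it is completed fails the run):
1. the rake is lifted off the table (height (world z) of rake above 0.015 m), for 0.2 s.
2. the rake presses the whole row together against the stop: at least 5 N from rake to axle to axle to stop (contact force between tray and axle_a above 5 N and contact force between axle_a and axle_b above 5 N and contact force between axle_b and axle_c above 5 N and contact force between each of axle_c, rake and axle_d above 5 N), for 0.5 s.
At the end, for the whole second after the job is handed in: The axles lie on the tray floor (3 mm), within 0.1 rad of tray x, at tray y over 116, 107, 98, 89 mm for axle_a to axle_d, and axle_a to axle_d at most 29 mm along y (24 is tight); the rake stands upright (0.1 rad) on the table (tips within 4 mm); all at rest (angle between the x axis of each of axle_a, axle_b, axle_c, axle_d and the x axis of tray, either way round below 0.1 rad and z of axle_a in the frame of tray between 0.007 and 0.013 m and y of axle_a in the frame of tray above 0.116 m and linear speed of each of axle_a, axle_b, axle_c, axle_d, rake below 0.01 m/s and z of axle_b in the frame of tray between 0.007 and 0.013 m and y of axle_b in the frame of tray above 0.107 m and z of axle_c in the frame of tray between 0.007 and 0.013 m and y of axle_c in the frame of tray above 0.098 m and z of axle_d in the frame of tray between 0.007 and 0.013 m and y of axle_d in the frame of tray above 0.089 m and ((y of axle_a in the frame of tray below 0.12 m and y of axle_d in the frame of tray above 0.087 m) or (y of axle_a in the frame of tray below 0.124 m and y of axle_d in the frame of tray above 0.091 m) or (y of axle_a in the frame of tray below 0.128 m and y of axle_d in the frame of tray above 0.095 m) or (y of axle_a in the frame of tray below 0.132 m and y of axle_d in the frame of tray above 0.099 m) or (y of axle_a in the frame of tray below 0.136 m and y of axle_d in the frame of tray above 0.103 m) or (y of axle_a in the frame of tray below 0.14 m and y of axle_d in the frame of tray above 0.107 m) or (y of axle_a in the frame of tray below 0.144 m and y of axle_d in the frame of tray above 0.111 m) or (y of axle_a in the frame of tray below 0.148 m and y of axle_d in the frame of tray above 0.115 m) or (y of axle_a in the frame of tray below 0.152 m and y of axle_d in the frame of tray above 0.119 m) or (y of axle_a in the frame of tray below 0.156 m and y of axle_d in the frame of tray above 0.123 m) or (y of axle_a in the frame of tray below 0.16 m and y of axle_d in the frame of tray above 0.127 m)) and height (world z) of rake below 0.004 m and angle between rake's own z axis and vertical below 0.1 rad); the robot touches nothing.
It fails at once if an axle is pushed with more than 18 N (contact force between any of tray, rake and axle_a above 18 N or contact force between any of tray, rake and axle_b above 18 N or contact force between any of tray, rake and axle_c above 18 N or contact force between any of tray, rake and axle_d above 18 N).
It fails at once if the rake bears on the tray with more than 40 N (contact force between tray and rake above 40 N).
It fails at once if the robot itself touches an axle (contact force between any of the fingers, the arm and axle_a above 0.5 N or contact force between any of the fingers, the arm and axle_b above 0.5 N or contact force between any of the fingers, the arm and axle_c above 0.5 N or contact force between any of the fingers, the arm and axle_d above 0.5 N).
It fails at once if a bystander is moved more than 15 mm (distance of any of canister, yoyo, bearing_tool, hex_driver from where it was at the start of the episode above 0.015 m).
It also fails if it takes over 72 s, if anything falls off the work surface, if the arm or the gripper's body presses on something with over 40 N, if the wrist force passes 120 N, or if a joint passes its speed limit or range.

## Working session

There is one attempt and no reset: what is moved stays moved. The work goes in short steps, each a Python script; the robot and the scene stay as the last script left them, time stands still between calls to the robot, and variables do not carry over. Pictures are saved under pics/ and viewed, at most 10 in all, crops included, and the job is handed in when it is done.

```bash
ls; mkdir -p pics; cat > h.py <<'E'
import numpy as np, cv2
from plant import robot
def snap(cam,name=None):
    f=robot.grab_frame(cam)
    if name: cv2.imwrite('pics/'+name,f['image'][:,:,::-1])
    f['K']=np.array([[f['fx'],0,f['cx']],[0,f['fy'],f['cy']],[0,0,1]])
    return f
def ray(f,uv,z):
    p=cv2.undistortPoints(np.float64(uv).reshape(-1,1,2),f['K'],np.float64(f['dist_coeffs'])).reshape(-1,2)
    R=np.array(f['R']);t=np.array(f['t']);c=-R.T@t
    d=np.c_[p,np.ones(len(p))]@R
    return c+d*((z-c[2])/d[:,2])[:,None]
def cloud(f):
    h,w=f['range_z'].shape;v,u=np.mgrid[:h,:w]
    p=cv2.undistortPoints(np.float64(np.c_[u.ravel(),v.ravel()]).reshape(-1,1,2),f['K'],np.float64(f['dist_coeffs'])).reshape(-1,2)
    P=np.c_[p,np.ones(len(p))]*f['range_z'].reshape(-1,1)
    X=(P-np.array(f['t']))@np.array(f['R'])
    X[f['range_z'].ravel()==0]=np.nan
    return X.reshape(h,w,3)
E
python3 - <<'E'
from h import *
s=robot.sense();print(s,robot.nose_length)
for c in('top','scene'):
    f=snap(c,c+'0.png');print(c,f['fx'],f['R'],f['t'],f['dist_coeffs'],(f['range_z']>0).mean())
E
```

```text
pics
{'t': 0.0, 'joint_pos': array([ 1.28609239,  0.46946163, -0.04858418,  1.53369003,  0.02408274,
        1.14097261, -0.08230438]), 'joint_velocities': array([-0.00076775,  0.00103963, -0.00160598,  0.00110179, -0.00246559,
        0.00112901, -0.00081079]), 'effort': array([ 1.94758254e-04, -5.10300207e+01, -4.65889438e-02, -2.37711507e+01,
        1.06051593e-02,  7.69177655e-03, -1.90206242e-05]), 'tcp_pos': array([ 0.17066043, -0.65249688,  0.24124939]), 'tcp_rot': array([-3.13964678e+00,  5.94951473e-05,  2.55814341e-01]), 'wrist_force': array([ 0.80935231, -0.52661759,  0.62861889]), 'torque': array([-0.00142358, -0.02448487, -0.00618759]), 'gripper_force': 0.0, 'opening': 1.002436160310831} 0.011
top 373.14013127962954 [[-0.02956322 -0.99947734  0.01307923]
 [-0.98908324  0.02736098 -0.14479542]
 [ 0.14436188 -0.01721707 -0.98937517]] [0.05323211 0.61538407 0.95966514] [0.01203272 0.         0.         0.         0.        ] 0.9959665934244791
scene 386.01992152575235 [[ 0.6243797   0.78108549  0.007447  ]
 [ 0.48299438 -0.37856552 -0.78955974]
 [-0.61389447  0.49658193 -0.61362852]] [-0.42531782 -0.25380166  1.3309304 ] [-0.05446942  0.          0.          0.          0.        ] 0.9960174560546875
```

View pics/top0.png

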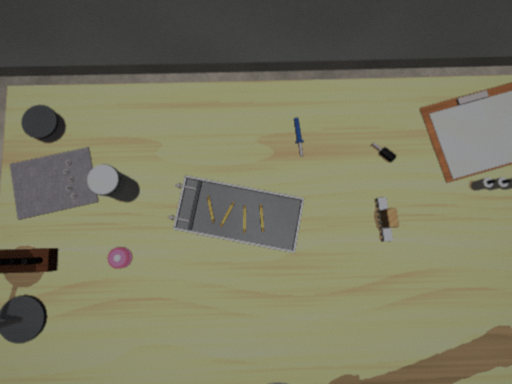

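View pics/scene0.png

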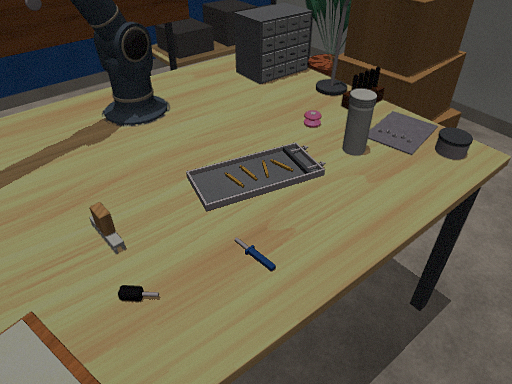

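The top view shows the tray spanning about (176,178)–(301,250), with the stop bar at (196,205). The axles run a to d at (211,211), (228,214), (245,219) and (262,218), and the rake stands at (386,218). The scene view agrees. I'll get coarse poses now, then refine them with the wrist camera.

```bash
python3 - <<'E'
from h import *
f=snap('top');X=cloud(f);im=f['image'].astype(int)
hsv=cv2.cvtColor(f['image'],cv2.COLOR_RGB2HSV)
m=((hsv[...,1]<70)).astype(np.uint8);r=np.zeros_like(m);r[165:262,165:312]=1
m=cv2.morphologyEx(m*r,cv2.MORPH_CLOSE,np.ones((5,5)))
c=max(cv2.findContours(m,0,2)[0],key=cv2.contourArea)
b=cv2.boxPoints(cv2.minAreaRect(c));print('tray box',b.round(1).tolist());print(ray(f,b,.02).round(4))
# brass
bm=((hsv[...,1]>110)&(hsv[...,0]<32)).astype(np.uint8)*0
bm[190:240,203:280]=((hsv[...,1]>110)&(hsv[...,2]>60))[190:240,203:280]
for c in cv2.findContours(bm,0,2)[0]:
    if cv2.contourArea(c)>15:
        b=cv2.boxPoints(cv2.minAreaRect(c));P=ray(f,b,.012);print('axle',ray(f,[cv2.minAreaRect(c)[0]],.012).round(4),P[:,:2].round(3).tolist())
sub=X[185:250,365:410].reshape(-1,3)
for lo,hi in((.07,.09),(.018,.035)):
    q=sub[(sub[:,2]>lo)&(sub[:,2]<hi)];print(lo,len(q),q.mean(0).round(4),cv2.minAreaRect(q[:,:2].astype(np.float32)*1000))
print(np.nanmedian(X[225:240,330:360,2]),np.nanstd(X[225:240,330:360,2]))
E
```

```text
tray box [[165.0, 165.0], [311.0, 165.0], [311.0, 261.0], [165.0, 261.0]]
[[ 0.698   0.2895  0.02  ]
 [ 0.6872 -0.1161  0.02  ]
 [ 0.4242 -0.1028  0.02  ]
 [ 0.4361  0.2878  0.02  ]]
axle [[0.5453 0.0267 0.012 ]] [[0.58, 0.031], [0.58, 0.026], [0.511, 0.023], [0.511, 0.027]]
axle [[0.5578 0.1212 0.012 ]] [[0.529, 0.14], [0.589, 0.107], [0.586, 0.102], [0.527, 0.136]]
axle [[0.574  0.1665 0.012 ]] [[0.608, 0.176], [0.609, 0.17], [0.54, 0.157], [0.539, 0.163]]
0.07 221 [ 0.5308 -0.306   0.0809] ((531.1781616210938, -307.9898681640625), (49.56532287597656, 27.4669189453125), 4.1058268547058105)
0.018 277 [ 0.5293 -0.3054  0.0259] ((530.9938354492188, -307.29107666015625), (119.15557098388672, 24.631940841674805), 3.8784186840057373)
0.0005028402823671024 0.001955600723489153
```

```bash
python3 - <<'E'
from h import *
robot.goto([0.55,0.06,0.36],[np.pi,0,-0.14])
f=snap('wrist','w1.png');np.savez('w1.npz',**{k:f[k] for k in f})
print(robot.sense()['t'],f['R'],-np.array(f['R']).T@f['t'],f['fx'])
X=cloud(f);print(np.nanmin(X,(0,1)),np.nanmax(X,(0,1)))
E
```

```text
3.0667 [[-1.40807839e-01 -9.90036926e-01  1.95929916e-04]
 [-9.43323503e-01  1.34224097e-01  3.03520446e-01]
 [-3.00522748e-01  4.25532327e-02 -9.52824905e-01]] [0.627158   0.04852551 0.49281669] 324.688418120007
[-0.00739619 -0.40535264 -0.0025856 ] [0.81189014 0.62025711 0.44350114]
```

View pics/w1.png

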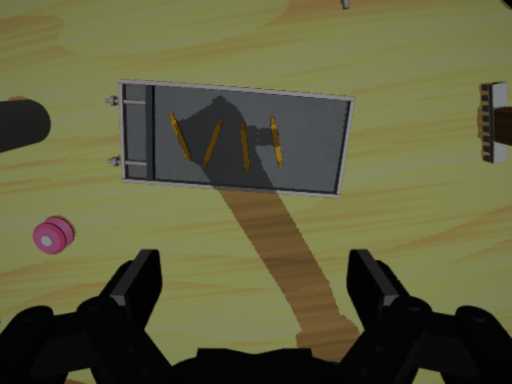

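The wrist view shows the tray's outer corners near (121,80), (354,97), (339,196) and (122,181). The face of the stop bar is at column ~155 and the four axles lie between columns 170 and 285.

```bash
python3 - <<'E'
from h import *
f=dict(np.load('w1.npz'));im=f['image'];hsv=cv2.cvtColor(im,cv2.COLOR_RGB2HSV)
roi=np.zeros(im.shape[:2],np.uint8);roi[68:208,105:370]=1
m=((hsv[...,1]<75)).astype(np.uint8)*roi
m=cv2.morphologyEx(m,cv2.MORPH_OPEN,np.ones((3,3)));
c=max(cv2.findContours(m,0,2)[0],key=cv2.contourArea);c=cv2.convexHull(c)
P=ray(f,c.reshape(-1,2),.02)[:,:2]
(cx,cy),(w,h),a=cv2.minAreaRect((P*1000).astype(np.float32));print('rect mm',cx,cy,w,h,a)
# edges by intensity profile: corners refined
g=cv2.cvtColor(im,cv2.COLOR_RGB2GRAY)
q=np.float32([[121,80],[354,97],[339,196],[122,181]]).reshape(-1,1,2)
q=cv2.cornerSubPix(g,q,(4,4),(-1,-1),(3,50,.01)).reshape(-1,2);Q=ray(f,q,.02)[:,:2];print(q,Q.round(4))
d=lambda i,j:np.linalg.norm(Q[i]-Q[j]);print([round(d(i,(i+1)%4),4) for i in range(4)])
u=((Q[0]+Q[3])-(Q[1]+Q[2]));u/=np.linalg.norm(u);yaw=np.arctan2(-u[0],u[1])
O=Q.mean(0)-u*.012;print('tray O',O,'yaw',yaw)
ex=np.array([u[1],-u[0]]);T=lambda p:np.c_[(p[:,:2]-O)@ex,(p[:,:2]-O)@u]
bm=((hsv[...,1]>110)).astype(np.uint8)*roi;bm[:,:162]=0;bm[:,295:]=0;bm[:108]=0;bm[175:]=0
bm=((hsv[...,1]>110)).astype(np.uint8);k=np.zeros_like(bm);k[108:173,162:292]=1;bm*=k
for c in cv2.findContours(bm,0,2)[0]:
    if cv2.contourArea(c)>30:
        b=cv2.boxPoints(cv2.minAreaRect(c));print('axle',T(ray(f,b,.012)).round(3).tolist())
# stop face profile
for v in(110,130,150,170):print(v,g[v,140:172].tolist())
print('stop col ->y', T(ray(f,[[154,100],[154,130],[155,170]],.02)).round(4))
np.savez('tray.npz',O=O,yaw=yaw)
E
```

```text
rect mm 560.1203002929688 97.6612548828125 357.0545349121094 154.1011505126953 77.53976440429688
[[122.357925  82.94798 ]
 [350.55258  100.22218 ]
 [335.988    194.25592 ]
 [124.7101   178.45428 ]] [[ 0.6621  0.231 ]
 [ 0.5922 -0.0854]
 [ 0.4544 -0.0549]
 [ 0.5252  0.2626]]
[np.float64(0.324), np.float64(0.1412), np.float64(0.3252), np.float64(0.1405)]
tray O [0.55588294 0.0765952 ] yaw -0.21849366412931934
axle [[0.024, 0.006], [0.026, -0.002], [-0.047, -0.016], [-0.049, -0.008]]
axle [[-0.043, 0.06], [0.03, 0.037], [0.028, 0.029], [-0.045, 0.051]]
axle [[0.036, -0.037], [0.038, -0.045], [-0.034, -0.065], [-0.036, -0.057]]
axle [[0.03, 0.111], [0.034, 0.103], [-0.035, 0.072], [-0.04, 0.08]]
110 [76, 76, 75, 75, 72, 47, 44, 45, 44, 44, 45, 40, 19, 13, 32, 60, 73, 75, 75, 75, 76, 75, 75, 75, 75, 75, 75, 74, 74, 74, 75, 75]
130 [75, 74, 75, 76, 75, 72, 59, 45, 43, 43, 44, 41, 29, 13, 29, 58, 72, 75, 74, 75, 73, 74, 74, 74, 74, 74, 74, 74, 75, 75, 75, 75]
150 [74, 73, 73, 73, 72, 60, 45, 44, 44, 43, 43, 43, 27, 10, 18, 61, 74, 74, 74, 74, 74, 74, 75, 74, 75, 74, 75, 74, 74, 74, 75, 74]
170 [73, 72, 73, 73, 74, 74, 66, 52, 44, 43, 43, 42, 30, 15, 16, 50, 70, 73, 75, 74, 75, 76, 76, 75, 74, 74, 73, 73, 72, 73, 72, 74]
stop col ->y [[ 0.0494  0.1284]
 [ 0.0067  0.1286]
 [-0.0534  0.1277]]
```

```bash
python3 - <<'E'
from h import *
robot.goto([0.51,-0.306,0.24],[np.pi,0,0.07])
f=snap('wrist','w2.png');X=cloud(f)
def fit(X,lo,hi,c):
    q=X.reshape(-1,3);q=q[(q[:,2]>lo)&(q[:,2]<hi)&(np.hypot(q[:,0]-c[0],q[:,1]-c[1])<.085)]
    print(lo,len(q),np.median(q,0).round(4),cv2.minAreaRect(q[:,:2].astype(np.float32)*1000),np.percentile(q,[1,99],axis=0).round(4).tolist())
fit(X,.076,.088,(.531,-.307));fit(X,.020,.030,(.531,-.307))
hsv=cv2.cvtColor(f['image'],cv2.COLOR_RGB2HSV)
print(robot.sense()['t'],robot.sense()['tcp_pos'])
E
```

```text
0.076 1542 [ 0.5341 -0.3085  0.0833] ((532.65625, -308.8096923828125), (49.88101577758789, 25.623497009277344), 3.8737640380859375) [[0.5083, -0.3215, 0.0795], [0.5574, -0.2954, 0.085]]
0.02 1158 [ 0.5667 -0.3076  0.0274] ((531.9090576171875, -308.5960693359375), (119.36595153808594, 23.632986068725586), 4.223855018615723) [[0.4731, -0.3236, 0.0257], [0.5914, -0.2938, 0.0292]]
4.5583 [ 0.51115106 -0.30419182  0.24076027]
```

View pics/w2.png

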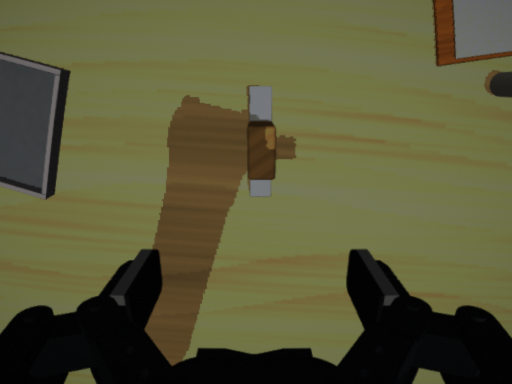

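The rake is at (0.532, -0.3085), yaw 0.070 rad, upright and clear (block centred at pixel (262,152)). Next I'll grasp and lift it.

```bash
python3 - <<'E'
from h import *
p=np.array([0.532,-0.3085])
A=[np.pi,0,0.070]
robot.grip(0.75,100)
robot.goto([*p,0.16],A);robot.sleep(.2);s=robot.sense();print('pre',s['tcp_pos'],s['tcp_rot'])
robot.move_straight([*p,0.05],vel=.1);robot.sleep(.2);s=robot.sense();print(s['tcp_pos'],s['tcp_rot'],s['wrist_force'])
robot.grip(0.0,110);s=robot.sense();print('gr',s['tcp_pos'],s['tcp_rot'],s['wrist_force'],s['opening'],s['gripper_force'])
z0=s['tcp_pos'];
robot.move_straight([*p,0.13],vel=.1);robot.sleep(.3);s=robot.sense();print('up',s['t'],s['tcp_pos'],s['tcp_rot'],s['wrist_force'],s['opening'])
np.savez('grip.npz',g=z0)
E
```

```text
pre [ 0.5329406  -0.30899101  0.16241148] [ 3.13920826e+00 -3.06176966e-03  6.96815935e-02]
[ 0.5322833  -0.3087257   0.05059166] [ 3.14087397e+00 -8.41345709e-04  6.98674178e-02] [ 0.28927925  0.20497881 -0.65848141]
gr [ 0.53222654 -0.30856564  0.05029988] [ 3.14133437e+00 -3.94973017e-04  6.99072033e-02] [-0.47939639 -0.094974    2.9294633 ] 0.2881660151302289 107.93947219848633
up 8.6667 [ 0.53182259 -0.30836573  0.12949215] [-3.14099230e+00  6.43750532e-04  7.01313233e-02] [ 0.47591689 -0.29579975 -1.47949218] 0.29294204948081914
```

```bash
cat >> h.py <<'E'
try:
    _t=np.load('tray.npz');O=_t['O'];yaw=float(_t['yaw']);u=np.array([-np.sin(yaw),np.cos(yaw)]);ex=np.array([u[1],-u[0]])
except Exception: pass
def W(x,y,z): return [*(O+x*ex+y*u),z]
def st(tag=''):
    s=robot.sense();p=s['tcp_pos'];d=p[:2]-O;F=s['wrist_force']
    print(tag,'t%.2f'%s['t'],'tray xy',(d@ex).round(4),(d@u).round(4),'z',p[2].round(4),'Fy',(F[:2]@u).round(2),'Fx',(F[:2]@ex).round(2),'Fz',F[2].round(2),'rot',s['tcp_rot'].round(4));return s
E
python3 - <<'E'
from h import *
A=[np.pi,0,yaw]
robot.goto(W(-.003,-.112,.13),A);robot.sleep(.2);st('above')
print(robot.move_straight(W(-.003,-.112,.0575),vel=.06,contact_N=8));robot.sleep(.3);st('down')
f=snap('wrist','w3.png')
E
```

```text
above t9.94 tray xy -0.0024 -0.1135 z 0.1298 Fy -0.05 Fx 0.78 Fz -2.17 rot [ 3.1414e+00  1.0000e-04 -2.2110e-01]
False
down t11.60 tray xy -0.0029 -0.112 z 0.0577 Fy 0.34 Fx 0.21 Fz -1.55 rot [-3.1416e+00 -4.0000e-04 -2.1860e-01]
```

View pics/w3.png

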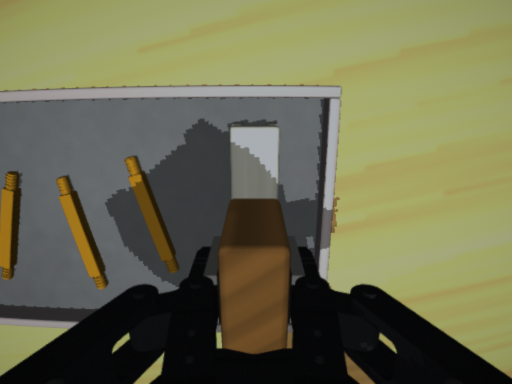

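The rake is inside the tray behind axle d, with its head at about (255,165) and clearance at both side walls. Next is a slow sweep, then a gentle approach.

```bash
python3 - <<'E'
from h import *
print(robot.move_straight(W(-.003,.060,.0575),vel=.04,contact_N=5));st('swept')
f=snap('wrist','w4.png')
print(robot.move_straight(W(-.003,.078,.0575),vel=.015,contact_N=4));robot.sleep(.2);st('near')
E
```

```text
False
swept t16.10 tray xy -0.003 0.06 z 0.0575 Fy -0.38 Fx 0.87 Fz -1.85 rot [-3.1416 -0.     -0.2186]
False
near t17.70 tray xy -0.003 0.0781 z 0.0575 Fy -0.6 Fx -0.07 Fz -1.5 rot [-3.1414e+00 -1.0000e-04 -2.1850e-01]
```

View pics/w4.png

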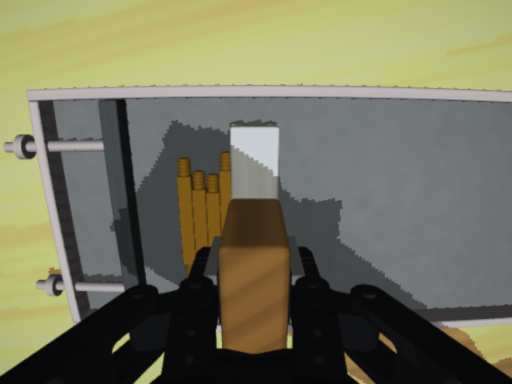

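The four axles are already side by side against the rake (columns 180–230), short of the stop at column ~130. Next I press in small steps and watch the force.

```bash
python3 - <<'E'
from h import *
F=lambda:np.mean([robot.sense()['wrist_force'][:2]@u for _ in range(1)])
print(robot.move_straight(W(-.003,.108,.0575),vel=.008,contact_N=3.5));s=st('contact')
robot.sleep(.15);s=st('settled')
y=float((s['tcp_pos'][:2]-O)@u);print(y)
for i in range(16):
    f=-F()
    if f>8.5: break
    y+=.0003
    robot.move_straight(W(-.003,y,.0575),vel=.01);robot.sleep(.08)
    print(round(y,4),end=' ');st()
E
```

```text
True
contact t19.32 tray xy -0.0036 0.0866 z 0.0567 Fy -0.15 Fx 0.36 Fz -1.65 rot [ 3.1386e+00  1.8000e-03 -2.1860e-01]
settled t19.48 tray xy -0.0038 0.0862 z 0.0564 Fy 1.0 Fx -0.16 Fz 0.91 rot [ 3.1382e+00  2.5000e-03 -2.1870e-01]
0.08621966479005136
0.0865  t19.89 tray xy -0.0031 0.0863 z 0.0573 Fy 0.36 Fx -0.35 Fz -2.17 rot [ 3.1368  0.0034 -0.2192]
0.0868  t20.23 tray xy -0.003 0.0868 z 0.0575 Fy -0.57 Fx -1.01 Fz -1.72 rot [ 3.1371e+00  3.0000e-03 -2.1900e-01]
0.0871  t20.56 tray xy -0.003 0.0871 z 0.0575 Fy 0.1 Fx -0.44 Fz -1.72 rot [ 3.1372e+00  3.0000e-03 -2.1900e-01]
0.0874  t20.89 tray xy -0.003 0.0871 z 0.0575 Fy 0.18 Fx -0.03 Fz -1.96 rot [ 3.1367e+00  3.0000e-03 -2.1920e-01]
0.0877  t21.23 tray xy -0.003 0.0872 z 0.0575 Fy -2.71 Fx 0.81 Fz -0.33 rot [ 3.1363e+00  3.1000e-03 -2.1930e-01]
0.088  t21.56 tray xy -0.003 0.0873 z 0.0574 Fy -5.01 Fx -0.32 Fz 0.45 rot [ 3.1359  0.0032 -0.2194]
0.0883  t21.89 tray xy -0.003 0.0874 z 0.0574 Fy -5.65 Fx -0.87 Fz 2.11 rot [ 3.1354  0.0034 -0.2195]
0.0886  t22.23 tray xy -0.003 0.0874 z 0.0574 Fy -5.64 Fx 0.11 Fz 1.57 rot [ 3.1349  0.0035 -0.2196]
0.0889  t22.56 tray xy -0.003 0.0874 z 0.0574 Fy -6.23 Fx -0.7 Fz 2.15 rot [ 3.1344  0.0035 -0.2197]
0.0892  t22.89 tray xy -0.003 0.0874 z 0.0573 Fy -6.63 Fx -1.12 Fz 0.81 rot [ 3.1339  0.0037 -0.2198]
0.0895  t23.23 tray xy -0.0029 0.0875 z 0.0573 Fy -6.02 Fx -0.83 Fz 2.38 rot [ 3.1334  0.0038 -0.22  ]
0.0898  t23.56 tray xy -0.0029 0.0875 z 0.0573 Fy -6.62 Fx -0.77 Fz 2.97 rot [ 3.133   0.0038 -0.22  ]
0.0901  t23.89 tray xy -0.0029 0.0876 z 0.0572 Fy -6.45 Fx -1.04 Fz 2.16 rot [ 3.1325  0.004  -0.2202]
0.0904  t24.23 tray xy -0.0029 0.0876 z 0.0572 Fy -7.56 Fx -0.14 Fz 2.83 rot [ 3.132   0.0041 -0.2202]
0.0907  t24.56 tray xy -0.0029 0.0876 z 0.0572 Fy -9.56 Fx -0.22 Fz 3.61 rot [ 3.1315  0.0042 -0.2204]
```

```bash
python3 - <<'E'
from h import *
v=[]
for k in range(12):
    robot.sleep(.15);s=robot.sense();v.append([s['wrist_force'][:2]@u,s['wrist_force'][2]])
v=np.array(v);print(v.round(1).tolist(),v.mean(0))
y=.0907
for i in range(6):
    if -v[:,0].mean()>10.2:break
    y+=.0003;robot.move_straight(W(-.003,y,.0575),vel=.01)
    v=[]
    for k in range(4):
        robot.sleep(.1);s=robot.sense();v.append([s['wrist_force'][:2]@u,s['wrist_force'][2]])
    v=np.array(v);print(round(y,4),v.mean(0).round(2))
st('hold');robot.sleep(1.0);st('held')
snap('wrist','w5.png')
E
```

```text
[[-8.4, 3.2], [-8.4, 3.1], [-7.9, 2.6], [-8.0, 3.4], [-8.3, 3.6], [-8.4, 4.2], [-8.3, 3.2], [-8.9, 3.1], [-8.6, 2.8], [-7.9, 3.1], [-8.4, 2.7], [-7.5, 3.4]] [-8.25668821  3.20900542]
0.091 [-8.52  2.99]
0.0913 [-9.37  3.37]
0.0916 [-9.51  3.85]
0.0919 [-9.8   3.88]
0.0922 [-10.52   3.86]
hold t29.61 tray xy -0.0029 0.0878 z 0.057 Fy -10.74 Fx -0.9 Fz 3.76 rot [ 3.1291  0.0047 -0.2209]
held t30.61 tray xy -0.0029 0.0878 z 0.0571 Fy -10.66 Fx -0.55 Fz 4.09 rot [ 3.1291  0.0047 -0.2209]
```

View pics/w5.png

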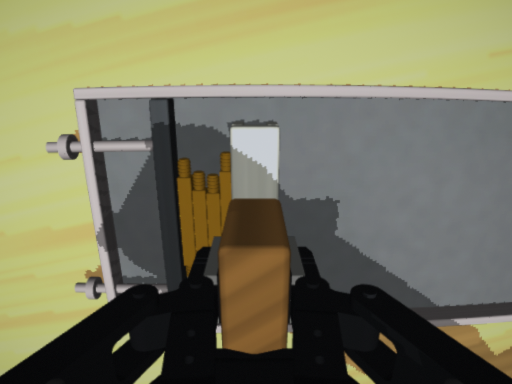

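The row is tight against the stop (columns 178–230, face at ~177), held at about 10.5 N. I'll back off, lift and check.

```bash
python3 - <<'E'
from h import *
robot.move_straight(W(-.003,.075,.0585),vel=.03);st('back')
robot.move_straight(W(-.003,.03,.062),vel=.06,attitude=[np.pi,0,yaw])
robot.move_straight(W(-.003,.02,.15),vel=.12)
robot.goto([0.53,-0.05,.2],[np.pi,0,yaw]);robot.sleep(.1)
f=snap('wrist','w6.png');st('up')
im=f['image'];hsv=cv2.cvtColor(im,cv2.COLOR_RGB2HSV);X=cloud(f)
d=X[...,:2]-O;tx=d@ex;ty=d@u
m=((hsv[...,1]>110)&(np.abs(tx)<.065)&(ty>.06)&(ty<.17)&(X[...,2]<.03)).astype(np.uint8)
for c in cv2.findContours(m,0,2)[0]:
    if cv2.contourArea(c)>30:
        P=ray(f,c.reshape(-1,2),.014);d=P[:,:2]-O
        print(cv2.minAreaRect((np.c_[d@ex,d@u]*1000).astype(np.float32)))
k=m>0;print(np.nanmedian(X[k],0),np.nanpercentile(X[k][:,2],[5,95]))
E
```

```text
back t31.38 tray xy -0.003 0.0755 z 0.0586 Fy 0.27 Fx 0.26 Fz -1.59 rot [ 3.138e+00  2.700e-03 -2.187e-01]
up t34.00 tray xy 0.0017 -0.1274 z 0.1995 Fy -0.11 Fx -0.13 Fz -1.86 rot [-3.1407e+00  1.1000e-03 -2.1540e-01]
((-4.118499755859375, 114.57882690429688), (87.30814361572266, 37.92314910888672), 0.029325194656848907)
[0.57861654 0.18881342 0.01521664] [0.01141636 0.01661241]
```

View pics/w6.png

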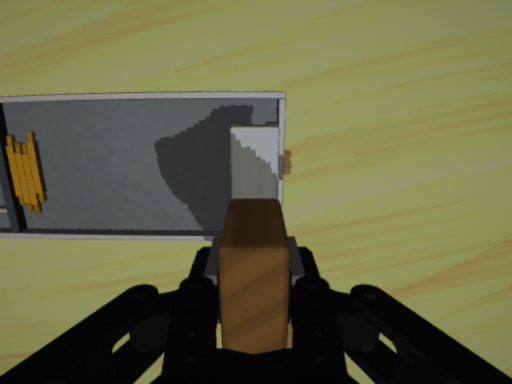

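The row lies flat and parallel against the stop (columns 8–45). Next I set the rake down at its old spot.

```bash
python3 - <<'E'
from h import *
p=np.array([.532,-.3085]);A=[np.pi,0,.07]
robot.goto([*p,.13],A);robot.sleep(.2)
robot.move_straight([*p,.056],vel=.08,attitude=A);robot.sleep(.2)
print(robot.move_straight([*p,.049],vel=.01,contact_N=4,attitude=A));robot.sleep(.2);st('down')
s=robot.sense();print(s['tcp_pos'])
robot.grip(.75);robot.sleep(.3);st('rel')
robot.move_straight([*p,.2],vel=.12)
robot.goto([0.51,-.306,.24],A);robot.sleep(.3)
X=cloud(snap('wrist','w7.png'))
q=X.reshape(-1,3)
for lo,hi in((.076,.09),(.02,.03)):
    r=q[(q[:,2]>lo)&(q[:,2]<hi)&(np.hypot(q[:,0]-p[0],q[:,1]-p[1])<.085)];print(len(r),np.median(r,0),cv2.minAreaRect(r[:,:2].astype(np.float32)*1000))
f=snap('top','t7.png');cv2.imwrite('pics/t7c.png',cv2.resize(f['image'][90:270,60:420,::-1],None,fx=2,fy=2))
st('end')
E
```

```text
True
down t37.28 tray xy 0.06 -0.3812 z 0.0503 Fy -0.02 Fx -0.75 Fz 4.26 rot [-3.1414e+00  3.0000e-04  7.0000e-02]
[ 0.5318755  -0.30852181  0.05025117]
rel t38.04 tray xy 0.059 -0.3811 z 0.0492 Fy 0.32 Fx -0.15 Fz -0.47 rot [-3.1404e+00  2.2000e-03  6.9900e-02]
1549 [ 0.53361711 -0.3077602   0.08330118] ((532.2202758789062, -308.0960998535156), (50.24348068237305, 25.348989486694336), 3.608635187149048)
1162 [ 0.56663521 -0.30668354  0.02748502] ((531.8494873046875, -307.4995422363281), (119.40543365478516, 23.48215675354004), 4.065548419952393)
end t40.15 tray xy 0.038 -0.3833 z 0.2393 Fy -1.19 Fx 0.72 Fz 0.27 rot [-3.1406e+00  8.0000e-04  7.0200e-02]
```

View pics/w7.png

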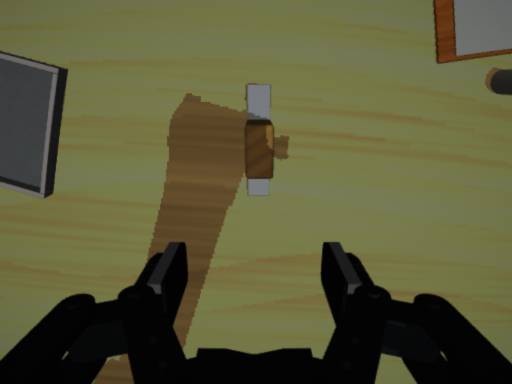

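View pics/t7c.png

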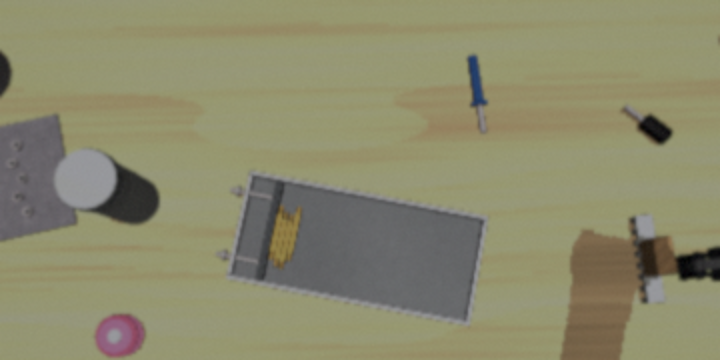

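The rake stands upright at its old spot (wrist view (259,140)). The axles form a parallel row at the stop (crop (285,237)), and the bystanders haven't moved.

```bash
python3 -c "
from h import *
print(robot.close_job())"
```

```text
the job is handed in; nothing more can be done
None
```

The job is handed in, though no verdict was returned: the four axles lie in a parallel row against the stop after a steady push of about 10.5 N at the wrist for over a second, the rake stands upright and released on the table, and the other things look undisturbed.

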